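# Release a length stop and park it at the end of its rail

## Task

Free the length stop on the rail: pull its sprung black knob up, turn it counter-clockwise and let it snap down into the parking notch with the green floor, so that it stays out by itself; the notch has to be found by feel, so never force the knob against its notch or yank it against its pull stop. Then slide the blue carriage along the rail right up to the blue end stop and leave it there, knob still parked, without disturbing the things lying about.

Things in the scene. Friction and masses are not known exactly. Their poses are not given: they have to be found in the camera images.
- stop_rail: the aluminium length-stop rail, 64 x 370 x 19 mm, screwed to the worktop; origin on its centre line at worktop height, x across the rail, y along it towards the blue end stop (58 mm high block; its rubber buffer is where the carriage ends), z up. The blue carriage rides on it; the knob's axis is on the rail's centre line (x = 0), at y = -21 mm + joint carriage.
- carriage (a joint): travel of the blue carriage (body 74 x 64 mm, top at z = 62 mm) along the rail's +y, m: 0 where the plunger locks it, 0.1145 hard against the end stop. It rubs with about 2 N. While the plunger is down the carriage is locked to the rail.
- tab_top (a point): centre of the top edge (z = 100 mm) of the orange upright tab on the carriage's tail, 44 mm across the rail, 10 mm thick along it, free above z = 35 mm, 101 mm behind the knob's axis (towards the rail's -y); for pushing or pinching the carriage along
- knob_grip (a point): centre of the black bar grip of the plunger knob, on its vertical axis. The bar is 50 mm long, 12 mm thick, 28 mm high (z = 94 to 122 mm when locked; below it the steel ring's top is at z = 80 mm); one end carries a white pointer line. Site x points along the bar away from the pointer.
- knob (a joint): turn of the knob, rad, counter-clockwise seen from above; at 0 the white pointer points to the rail's -x. Range -0.3 to 1.7, rubs lightly. A square steel cross pin, 5 mm thick, under the pointer end turns with the bar. Locked, it is within 0.1 of 0; parked, it is somewhere between 0.83 and 1.41. Below 0.010 of lift it cannot be turned past the locking slot.
- plunger (a joint): height of the knob with its plunger above locked, m: 0 locked (plunger in the rail), 0.010 cross pin on the ring's flat top, 0.0055 cross pin on the floor of the parking notch (plunger clear of the rail), 0.014 pulled up to its stop. A spring pushes it down, 6 N at 0 to 9.5 N at 0.014; the drop is damped. The cross pin and the stop are never to bear more than 30 N on the ring.
- index_ring: seat of the steel index ring under the knob, origin on the knob's axis at z = 0, axes as the rail's. The ring, 54 mm wide, has a wide locking slot towards -x, a flat top and the narrow parking notch (green floor, green dot on each side; 7 mm wide, 4.5 mm deep: the pin drops in only within 0.04 rad). Clamped by hand: the notch lies anywhere from 0.87 to 1.37 rad and this pose does not show it.
- ring_top (a point): point on the knob's axis at the height of the ring's flat top, z = 80 mm. Let go on the flat between slot and notch, at a turn of 0.78, the knob stays up, resting on its cross pin under the spring; turned on with loose fingers it slides round on the flat and drops into the notch by itself (or does so at once), then stops turning. Lifted above 0.010 it turns freely over the notch.
- tape: yellow tape measure, 67 x 80 x 35 mm, loose bystander, origin under its centre
- pencil: red flat carpenter pencil, 14 x 170 x 8 mm along y, loose bystander, origin under its centre
- offcut: pine offcut, 45 x 140 x 38 mm, loose bystander, origin under its centre

How it is judged:
On the way, in this order (a step that is already met when the one before it is completed fails the run):
1. the knob is turned and seated in the parking notch, the carriage still where it was locked (value of joint plunger between 0.004 and 0.0075 m and value of joint knob above 0.7 rad and value of joint carriage below 0.012 m), for 0.3 s.
2. the carriage is slid up to the end stop (value of joint carriage above 0.1085 m), for 0.2 s.
At the end, for the whole second after the job is handed in: the carriage rests within 6 mm of the end stop, the knob sits turned in the parking notch (plunger 4 to 7.5 mm up, turned more than 0.7 rad), and all is at rest (value of joint plunger between 0.004 and 0.0075 m and value of joint knob above 0.7 rad and value of joint carriage above 0.1085 m and velocity of joint carriage below 0.01 m/s); the robot touches nothing.
It fails at once if the knob is forced: its cross pin or pull stop pressed on the index ring with more than 30 N (contact force between knob and index_ring above 30 N).
It fails at once if a bystander (tape measure, pencil, offcut) is moved more than 20 mm (distance of any of tape, pencil, offcut from where it was at the start of the episode above 0.02 m).
It also fails if it takes over 54 s, if anything falls off the work surface, if the arm or the gripper's body presses on something with over 40 N, if the wrist force passes 120 N, or if a joint passes its speed limit or range.

## Robot

A 6-joint arm with a two-finger parallel gripper is mounted at the origin on a cart in front of the work surface, level with it; the furniture and walls round the work are solid. World frame = base frame: x ahead of the robot, y to its left, z up, the work surface at z = 0. Lengths are in m, angles in rad, forces in N, time in s.
With the tool pointing down it reaches from about 0.275 to 0.875 m from the base axis. Payload 12.5 kg.
Tool frame: the origin (TCP) lies on the centre line of the jaws, within the pads' length; the fingertips stand r.finger_overhang ahead of it and the grasp point (between the pads) lies 3 mm ahead of it (r.finger_overhang is the distance from the TCP to the fingertips, in m); z points along the fingers, y is the line along which they close (so a half turn about z gives the same grasp; the last joint's range is limited). The gripper opens to 85 mm and grips with 20 to 120 N. Pads are 22 mm wide; open, the fingers measure 114 mm over their backs; the gripper's body (76 mm by 85 mm) begins 54 mm behind the grasp point. The pads swing forward as they close: fully open they stand 13 mm farther back than shut.
Start: joints at [1.25, 0.351, 1.652, -0, 1.139, -0.085], TCP at [0.128, 0.535, 0.253] pointing down, gripper open.
Joint ranges: [-2.75, 2.75], [-0.79, 2.1], [0.01, 2.65], [-1.57, 4.71], [0.07, 3.14], [-2.87, 2.87]. Speed limits (rad/s): [2.22, 2.22, 2.79, 3.14, 3.14, 3.14].

## Interface

Orientations are given as a unit quaternion [x, y, z, w].
In Python, from cell import r, optics gives the robot as it stands. The module is installed in compiled form; this text tells all that it offers. Calls block until the motion is done:
- r.move_to(position, orientation): joint-space move of the TCP to a pose.
- r.move_linear(position, rot=None, vel=0.15): straight line of the TCP; rot=None keeps the orientation; vel is the mean speed in m/s.
- r.set_joints(angles): joint-space move.
- r.set_gripper(opening, squeeze=None): opening from 0.0 (shut) to 1.0 (fully open); squeeze is the grip in N (None keeps the last); returns when the fingers have stopped.
- r.sleep(seconds).
- r.inverse_kinematics(position, orientation): joint angles nearest the present ones, or None.
- optics.get_image(name): name is "side" or "top"; returns a dict with "pixels" (420x560x3 uint8, red, green, blue), "depth" (420x560 float32, m along the optical axis (not along the pixel's ray), 0 where there is no reading), "fx", "fy", "cx", "cy" (pixels), "camera_from_world" (4x4, takes a point from world to camera coordinates). Camera axes: x right, y down, z forward; pixel columns grow to the right and rows downward; lengths in m; the calibration is good to about 2 mm. A picture is of the moment at which its call begins.
A pose or a line that the arm cannot do raises r.PlanningError and nothing moves.
- r.hand_in(): hands the job in; it is judged then, once.
Readings, each from a call of its own:
- r.current_t(): time.
- r.current_q(): joint angles.
- r.current_qvel(): joint speeds.
- r.current_effort(): joint torques, N m.
- r.current_tool_pos(): TCP position.
- r.current_ee_rot(): TCP orientation.
- r.current_contact_force(): force on the tool from outside, world axes, zero at the start.
- r.current_torque(): the same for the moment, N m.
- r.current_opening(): opening from 0.0 (shut) to 1.0 (fully open).
- r.current_finger_force(): force on a finger pad.
Only numpy, scipy, OpenCV 4.12 (cv2) and the standard library are available. Lean on these libraries where they do the work, as an engineer would, in place of code of your own. Each camera call takes 0.05 s, during which the arm holds its last target. There are 200 camera calls.

## Working session

There is one attempt and no reset: what is moved stays moved. The work goes in short steps, each a Python script; the robot and the scene stay as the last script left them, time stands still between calls to the robot, and variables do not carry over. Pictures are saved under pics/ and viewed, at most 10 in all, crops included, and the job is handed in when it is done.

```bash
mkdir -p pics
cat > h.py <<'E'
import numpy as np, cv2
from cell import r, optics
def shot(n,f,crop=None,s=1):
    d=optics.get_image(n); np.savez('/tmp/%s.npz'%f,**d)
    p=d['pixels']
    if crop: a,b,c,e=crop; p=p[b:e,a:c]
    cv2.imwrite('pics/%s.png'%f,cv2.resize(p[:,:,::-1],None,fx=s,fy=s,interpolation=cv2.INTER_CUBIC)); return d
def pt(d,u,v,z=None):
    T=np.linalg.inv(d['camera_from_world']); ray=np.array([(u-d['cx'])/d['fx'],(v-d['cy'])/d['fy'],1])
    if z is None: k=float(d['depth'][int(round(v)),int(round(u))])
    else: k=(z-T[2,3])/(T[:3,:3]@ray)[2]
    return T[:3,:3]@(ray*k)+T[:3,3]
E
python3 - <<'E'
from h import *
for n in('top','side'):
    d=shot(n,n+'1',s=1.4); print(n,np.linalg.inv(d['camera_from_world']).round(3),d['fx'])
print(r.finger_overhang,r.current_t(),r.current_ee_rot())
E
```

```text
top [[ 0.026 -0.993  0.116  0.417]
 [-0.999 -0.029 -0.017  0.092]
 [ 0.02  -0.116 -0.993  1.096]
 [ 0.     0.     0.     1.   ]] 421.8789033832174
side [[ 0.925 -0.212  0.316  0.121]
 [-0.38  -0.551  0.743 -0.913]
 [ 0.017 -0.807 -0.59   0.856]
 [ 0.     0.     0.     1.   ]] 490.0340745651311
0.022 0.1 [ 1.17610801e-01  9.93059640e-01 -4.89645362e-04 -1.02964149e-04]
```

View pics/top1.png

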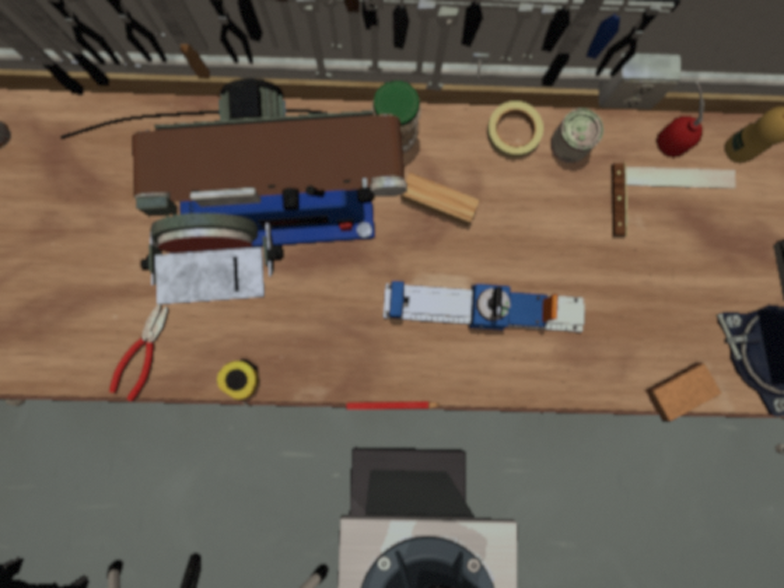

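View pics/side1.png

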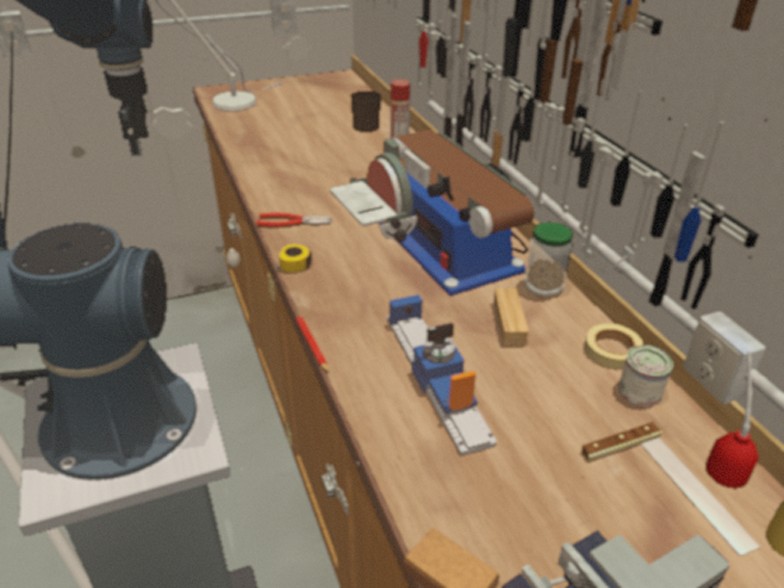

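The top view shows the rail running from the blue end stop at about (397,300) to its tail at about (580,315), with the knob at about (495,303) and the orange tab at about (549,307). The side view agrees. I'll enlarge both around the rail.

Run:
```python
from h import *
shot('top','top2',(268,190,428,250),5); shot('side','side2',(265,200,365,330),4.5)
```

```text
(no output)
```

View pics/top2.png

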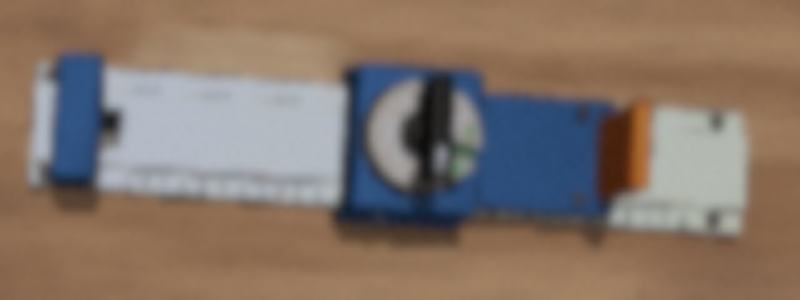

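View pics/side2.png

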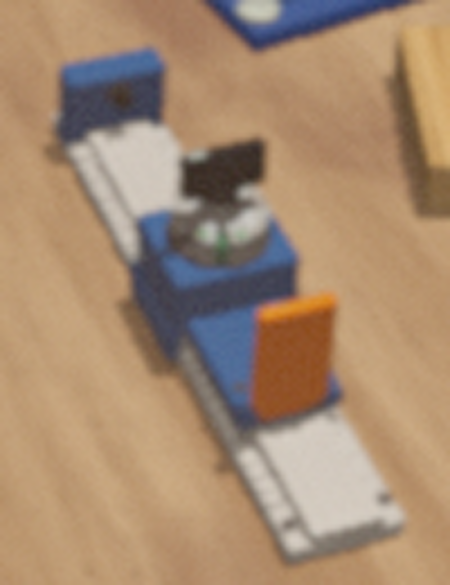

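The crops show, in top-crop pixels: ring centre at about (424,135), tab top at about (640,146), end block top at about (77,120), rail ends at about (35,120) and (745,170), and green dots at about (462,135–165). I'll check these against the known sizes.

Run:
```python
from h import *
d=np.load('/tmp/top2.npz')
f=lambda u,v,z:pt(d,268+(u+.5)/5-.5,190+(v+.5)/5-.5,z)
P={}
for n,a in dict(ring=(424,135,.08),ringL=(363,135,.08),ringR=(486,135,.08),ringT=(424,75,.08),ringB=(424,195,.08),tab=(640,146,.1),block=(77,120,.058),TL=(38,62,.019),BL=(32,178,.019),TR=(748,110,.019),BR=(745,207,.019),carTL=(350,66,.062),carTR=(483,70,.062),carBR=(470,215,.062),carBL=(340,210,.062),dot=(465,138,.08),dot2=(457,170,.08),barfar=(440,76,.122),barnear=(440,182,.115)).items():
    P[n]=f(*a); print(n,P[n].round(4))
v=P['ring']-P['tab'];print('ring-tab',np.linalg.norm(v[:2]),np.degrees(np.arctan2(v[1],v[0])))
v=P['block']-P['tab'];print('block-tab',np.linalg.norm(v[:2]),np.degrees(np.arctan2(v[1],v[0])))
# depth masks: top images + side colour blobs
for n in('top2','side2'):
    D=dict(np.load('/tmp/%s.npz'%n)); px=D['pixels'].astype(int); T=np.linalg.inv(D['camera_from_world'])
    V,U=np.mgrid[:420,:560]; z=D['depth']; Q=np.stack([(U-D['cx'])/D['fx']*z,(V-D['cy'])/D['fy']*z,z],-1)@T[:3,:3].T+T[:3,3]
    near=(np.hypot(Q[...,0]-P['ring'][0],Q[...,1]-P['ring'][1])<.25)&(z>0)
    org=near&(px[...,0]>px[...,2]+90)&(Q[...,2]>.06)
    q=Q[org&(Q[...,2]>.092)];print(n,'tabtop',len(q),q.mean(0).round(4) if len(q) else'',Q[org].mean(0).round(4))
    q=Q[near&(Q[...,2]>.108)&(np.hypot(Q[...,0]-P['ring'][0],Q[...,1]-P['ring'][1])<.05)]
    print('bar',len(q),q.min(0).round(4),q.max(0).round(4),q.mean(0).round(4))
    m=(q[:,:2]-q[:,:2].mean(0)); print('bar dir',np.linalg.svd(m,full_matrices=False)[2][0])
    q=Q[near&(Q[...,2]>.06)&(Q[...,2]<.09)&(px.max(-1)-px.min(-1)<25)&(px[...,0]>90)]; print('ring',len(q),np.median(q,0).round(4))
    q=Q[near&(px[...,2]>px[...,0]+40)&(abs(Q[...,2]-.0585)<.008)];
    ax=np.array([-.05,1]); 
    print('blue',q[q[:,1]>P['block'][1]-.03].mean(0).round(4))
```

```text
ring [ 0.5343 -0.1004  0.08  ]
ringL [ 0.5334 -0.0706  0.08  ]
ringR [ 0.5352 -0.1307  0.08  ]
ringT [ 0.5638 -0.1002  0.08  ]
ringB [ 0.505  -0.1006  0.08  ]
tab [ 0.5297 -0.2002  0.1   ]
block [0.5394 0.0681 0.058 ]
TL [0.5735 0.0881 0.019 ]
BL [0.5134 0.0895 0.019 ]
TR [ 0.5592 -0.2803  0.019 ]
BR [ 0.5088 -0.2781  0.019 ]
carTL [ 0.5698 -0.0667  0.062 ]
carTR [ 0.5697 -0.133   0.062 ]
carBR [ 0.4973 -0.1268  0.062 ]
carBL [ 0.498  -0.0625  0.062 ]
dot [ 0.5334 -0.1204  0.08  ]
dot2 [ 0.5176 -0.1166  0.08  ]
barfar [ 0.5574 -0.0998  0.122 ]
barnear [ 0.5083 -0.1015  0.115 ]
ring-tab 0.09986606167018415 87.33703567983281
block-tab 0.2684179386303601 87.92245978678896
top2 tabtop 48 [ 0.5305 -0.1998  0.0984] [ 0.5305 -0.1998  0.0984]
bar 120 [ 0.5082 -0.107   0.1082] [ 0.5577 -0.0938  0.1259] [ 0.5337 -0.0996  0.1193]
bar dir [-0.9990471   0.04364501]
ring 214 [ 0.5356 -0.0899  0.0791]
blue [0.5402 0.0682 0.0569]
side2 tabtop 84 [ 0.5284 -0.2032  0.0972] [ 0.5281 -0.2045  0.0833]
bar 133 [ 0.5092 -0.1088  0.1083] [ 0.5588 -0.0925  0.1238] [ 0.5328 -0.1036  0.1172]
bar dir [-0.9996586   0.02612835]
ring 265 [ 0.5302 -0.1093  0.0761]
blue [0.54   0.0657 0.0571]
```

```bash
cat >> h.py <<'E'
YAW=-0.039; K=np.array([.5336,-.1008])   # rail yaw, knob axis at carriage 0
ax=np.array([-np.sin(YAW),np.cos(YAW)])   # rail +y
def quat(turn):   # tool y along rail y turned by `turn`
    a=(np.pi/2+YAW+turn+np.pi/2)/2
    return [np.cos(a),np.sin(a),0,0]
def st(m=''):
    print(m,'t%.2f'%r.current_t(),'p',np.round(r.current_tool_pos(),4),'F',np.round(r.current_contact_force(),1),'Tz %.2f'%r.current_torque()[2],'op %.3f ff %.1f'%(r.current_opening(),np.max(r.current_finger_force())))
E
python3 - <<'E'
from h import *
p=r.current_tool_pos(); r.set_gripper(0.5,30)
r.move_linear([p[0],p[1],.36],vel=.3)
r.move_to([*K,.2],quat(0)); st('above')
r.move_linear([*K,.113],vel=.1); st('down')
r.set_gripper(0,40); st('grip')
for z in (.117,.121,.125): r.move_linear([*K,z],vel=.02); st('lift')
shot('side','side3',(250,180,390,330),4)
E
```

```text
above t3.92 p [ 0.5337 -0.1002  0.2001] F [-0.   0.1  0.4] Tz -0.02 op 0.499 ff 0.0
down t4.93 p [ 0.534  -0.1009  0.1135] F [-0.5 -0.2 -0.4] Tz -0.03 op 0.501 ff 0.0
grip t5.33 p [ 0.534  -0.1008  0.1136] F [-0.5  1.3  6.5] Tz -0.02 op 0.140 ff 39.0
lift t5.67 p [ 0.5335 -0.1008  0.1167] F [ 2.8 -0.4 -8.1] Tz 0.02 op 0.135 ff 39.0
lift t6.03 p [ 0.5335 -0.1008  0.121 ] F [ 2.8  0.1 -8.2] Tz -0.04 op 0.135 ff 39.0
lift t6.38 p [ 0.5335 -0.1008  0.1251] F [ 2.3  1.  -9.3] Tz -0.01 op 0.135 ff 39.0
```

View pics/side3.png

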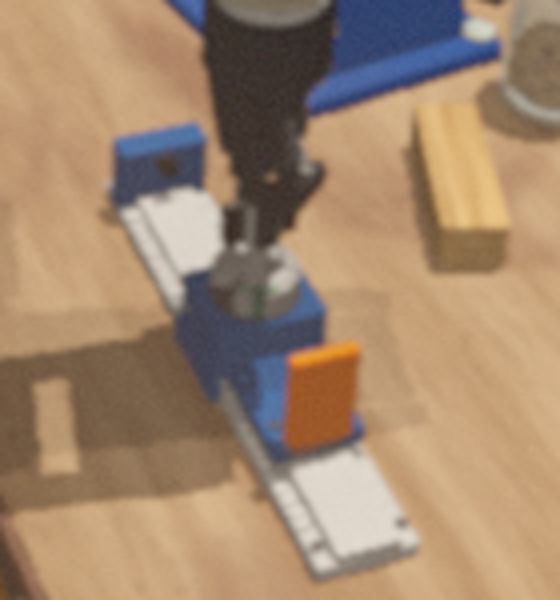

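The bar is gripped and lifted; the spring load reads about 9 N and the carriage hasn't moved (pointer at about (235,215)). Next I turn it to 0.78 while lifted.

Run:
```python
from h import *
for a in (.26,.52,.78): r.move_to([*K,.1252],quat(a)); st('turn %.2f'%a)
r.move_linear([*K,.1241],vel=.01); st('lower')
op=r.current_opening()
r.set_gripper(op+.035,20); st('loose')
r.sleep(.3); st()
```

```text
turn 0.26 t6.78 p [ 0.5335 -0.1009  0.1251] F [  2.3  -1.  -10.4] Tz -0.00 op 0.135 ff 39.1
turn 0.52 t7.14 p [ 0.5336 -0.1009  0.1252] F [  2.7  -1.4 -10. ] Tz 0.03 op 0.136 ff 39.2
turn 0.78 t7.50 p [ 0.5337 -0.1009  0.1252] F [  2.9  -2.9 -10.2] Tz 0.03 op 0.133 ff 39.3
lower t7.76 p [ 0.5337 -0.1008  0.1241] F [ 3.4 -2.8 -9.6] Tz -0.01 op 0.132 ff 39.3
loose t7.97 p [ 0.5336 -0.1008  0.1243] F [ 1.3 -2.1 -6.4] Tz 0.00 op 0.168 ff 4.2
 t8.28 p [ 0.5337 -0.1008  0.1243] F [ 1.8 -1.3 -5.9] Tz 0.02 op 0.167 ff 4.3
```

Run:
```python
from h import *
r.set_gripper(.20,20); r.sleep(.2); st('looser')
r.set_gripper(.25,20); r.sleep(.2); st('looser')
shot('side','side4',(270,200,350,290),6)
```

```text
looser t8.69 p [ 0.5336 -0.1007  0.1242] F [ 0.6 -0.2  0.1] Tz -0.03 op 0.205 ff 0.0
looser t9.12 p [ 0.5336 -0.1008  0.1241] F [-1.   0.1 -0.2] Tz -0.04 op 0.252 ff 0.0
```

View pics/side4.png

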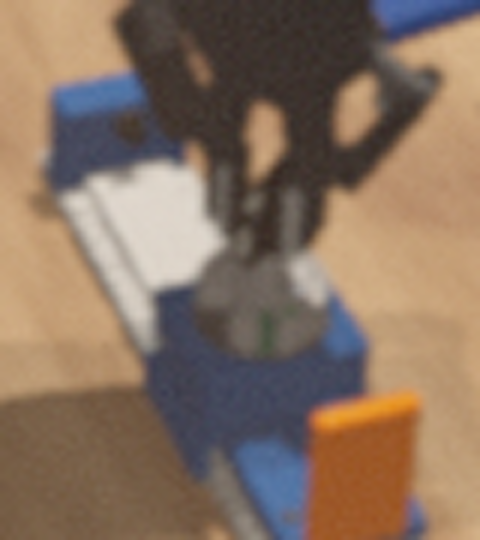

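The knob is now free of the pads, resting on the flat, with the green notch visible at about (267,330). Next I turn on with loose fingers in small steps and watch the torque.

Run:
```python
from h import *
r.set_gripper(.20,20); st('start')
T0=np.mean([r.current_torque()[2] for _ in range(5)])
a=.78; i=0
while a<1.70:
    a+=.025; r.move_to([*K,.1242],quat(a)); i+=1
    T=np.mean([r.current_torque()[2] for _ in range(3)])-T0; ff=np.max(r.current_finger_force())
    print('%.3f T%.3f ff%.1f'%(a,T,ff),np.round(r.current_contact_force(),1),end=' | ')
    if abs(T)>.12 or ff>9:
        r.sleep(.15); T=r.current_torque()[2]-T0; ff=np.max(r.current_finger_force()); print('\nhit',T,ff)
        if abs(T)>.1 or ff>8: break
st('\nend')
```

```text
start t9.39 p [ 0.5336 -0.1008  0.1241] F [ 0.7 -1.  -0.2] Tz -0.02 op 0.202 ff 0.0
0.805 T0.025 ff0.0 [ 0.2 -0.3  0.4] | 0.830 T0.026 ff0.0 [0.2 0.9 0. ] | 0.855 T0.044 ff0.0 [ 0.1 -0.4  0.8] | 0.880 T-0.036 ff0.0 [-0.2 -0.4  0.4] | 0.905 T0.061 ff0.0 [ 0.5 -0.1  0.1] | 0.930 T0.056 ff0.0 [-0.1 -1.3  0.8] | 0.955 T0.011 ff0.0 [ 0.9 -0.7 -1.1] | 0.980 T0.011 ff0.3 [0.1 0.1 0.3] | 1.005 T0.025 ff0.7 [-0.3 -3.   0.3] | 1.030 T-0.036 ff2.8 [-0.9 -1.7 -0.2] | 1.055 T-0.048 ff1.5 [ 1.3 -1.  -0.9] | Traceback (most recent call last):
  File "<stdin>", line 6, in <module>
cell.PlanningError: the arm cannot take that pose within its joint ranges
```

Run:
```python
from h import *
print(np.round(r.current_q(),3)); st()
for a in (1.06,1.08,1.2,1.4,1.7):
    for o in (0,np.pi,-np.pi): 
        q=r.inverse_kinematics([*K,.16],quat(a+o)); print(a,round(o,1),None if q is None else np.round(q,2))
```

```text
[-0.272  0.508  1.777  0.     0.857 -2.858]
 t12.14 p [ 0.5337 -0.1008  0.1242] F [ 1.3 -1.  -0.9] Tz -0.07 op 0.199 ff 1.5
1.06 0 [-0.27  0.45  1.76 -0.    0.93 -2.86]
1.06 3.1 [-0.27  0.45  1.76 -0.    0.93  0.28]
1.06 -3.1 [-0.27  0.45  1.76 -0.    0.93  0.28]
1.08 0 None
1.08 3.1 [-0.27  0.45  1.76 -0.    0.93  0.26]
1.08 -3.1 [-0.27  0.45  1.76 -0.    0.93  0.26]
1.2 0 None
1.2 3.1 [-0.27  0.45  1.76 -0.    0.93  0.14]
1.2 -3.1 [-0.27  0.45  1.76 -0.    0.93  0.14]
1.4 0 None
1.4 3.1 [-0.27  0.45  1.76 -0.    0.93 -0.06]
1.4 -3.1 [-0.27  0.45  1.76 -0.    0.93 -0.06]
1.7 0 [-0.27  0.45  1.76 -0.    0.93  2.78]
1.7 3.1 [-0.27  0.45  1.76 -0.    0.93 -0.36]
1.7 -3.1 [-0.27  0.45  1.76 -0.    0.93 -0.36]
```

Run:
```python
from h import *
r.set_gripper(.45,20); r.move_linear([*K,.175],vel=.15)
o=-np.pi
r.move_to([*K,.175],quat(.9+o)); r.move_linear([*K,.1242],vel=.1); st('down')
r.set_gripper(.20,20); st('start'); print(np.round(r.current_q(),2))
T0=np.mean([r.current_torque()[2] for _ in range(5)])
a=.90
while a<1.70:
    a+=.025; r.move_to([*K,.1242],quat(a+o))
    T=np.mean([r.current_torque()[2] for _ in range(3)])-T0; ff=np.max(r.current_finger_force())
    print('%.3f T%.3f ff%.1f'%(a,T,ff),np.round(r.current_contact_force(),1),end=' | ')
    if abs(T)>.12 or ff>9:
        r.sleep(.15); T=r.current_torque()[2]-T0; ff=np.max(r.current_finger_force()); print('\nhit',T,ff)
        if abs(T)>.1 or ff>8: break
st('\nend')
```

```text
down t16.41 p [ 0.5339 -0.1009  0.1245] F [-0.2 -0.2  0.7] Tz -0.01 op 0.449 ff 0.0
start t16.75 p [ 0.5338 -0.1008  0.1246] F [-0.  -0.4 -0.5] Tz 0.04 op 0.199 ff 0.0
[-0.27  0.51  1.78  0.    0.86  0.44]
0.925 T-0.060 ff0.0 [ 0.4  0.2 -0.1] | 0.950 T-0.055 ff0.0 [-0.3 -0.1 -0.2] | 0.975 T-0.046 ff0.0 [-0.9 -0.5 -0.3] | 1.000 T-0.068 ff0.3 [ 0.4 -1.8 -0.7] | 1.025 T-0.041 ff0.6 [-0.2 -0.6 -0.2] | 1.050 T-0.101 ff1.1 [-0.6 -1.9  0.7] | 1.075 T-0.091 ff1.4 [-0.5 -0.9 -0.1] | 1.100 T-0.074 ff1.3 [ 1.  -1.8 -0.6] | 1.125 T-0.037 ff1.1 [ 0.1 -0.8 -0.8] | 1.150 T-0.084 ff1.3 [ 0.8 -1.8 -0. ] | 1.175 T-0.056 ff1.4 [ 2.6 -2.1 -1. ] | 1.200 T-0.033 ff1.4 [ 2.  -1.2 -1.6] | 1.225 T-0.092 ff1.3 [ 0.9 -2.1  0. ] | 1.250 T-0.055 ff1.4 [ 1.7 -1.9 -1. ] | 1.275 T-0.111 ff1.7 [ 1.  -2.1 -0.8] | 1.300 T-0.069 ff1.5 [ 1.4 -2.2 -1. ] | 1.325 T-0.099 ff1.8 [ 1.6 -2.3 -2.4] | 1.350 T-0.111 ff1.5 [ 2.5 -2.  -2.2] | 1.375 T-0.115 ff1.6 [ 1.9 -2.4 -3. ] | 1.400 T-0.054 ff1.6 [ 2.8 -2.2 -2.2] | 1.425 T-0.077 ff0.9 [ 1.3 -1.5 -1.4] | 1.450 T-0.098 ff1.0 [ 2.4 -0.9 -2.1] | 1.475 T-0.112 ff1.3 [ 2.5 -2.4 -1. ] | 1.500 T-0.082 ff1.6 [ 2.8 -1.8 -1.8] | 1.525 T-0.081 ff1.7 [ 2.  -0.3 -2.7] | 1.550 T-0.125 ff2.2 [ 3.3 -1.1 -1.7] | 
hit -0.08014506667863174 2.2142589784925804
1.575 T-0.170 ff4.4 [ 1.3 -1.7 -1.4] | 
hit -0.21284113108284705 4.496639573480934

end t23.80 p [ 0.5335 -0.1008  0.1242] F [ 0.8 -1.5 -1. ] Tz -0.17 op 0.204 ff 4.5
```

Run:
```python
from h import *
o=-np.pi
r.move_to([*K,.1242],quat(1.40+o)); r.set_gripper(.45,20); r.move_linear([*K,.18],vel=.2)
r.move_linear([K[0]-.004,K[1]-.11,.18],vel=.25); st()
d=shot('top','top5',(310,190,410,250),8)
T=np.linalg.inv(d['camera_from_world']);V,U=np.mgrid[190:250,310:410];z=d['depth'][190:250,310:410]
Q=np.stack([(U-d['cx'])/d['fx']*z,(V-d['cy'])/d['fy']*z,z],-1)@T[:3,:3].T+T[:3,3]
q=Q[(np.hypot(Q[...,0]-K[0],Q[...,1]-K[1])<.032)&(Q[...,2]>.11)&(Q[...,2]<.14)]
m=q[:,:2]-q[:,:2].mean(0);v=np.linalg.svd(m,full_matrices=False)[2][0]
print(len(q),q.mean(0),np.median(q[:,2]),np.degrees(np.arctan2(v[1],v[0])))
d=shot('side','side5',(270,200,350,290),6)
```

```text
t25.45 p [ 0.529  -0.2108  0.1789] F [-0.6  1.2 -0.1] Tz 0.04 op 0.443 ff 0.0
129 [ 0.53266488 -0.09934645  0.12417656] 0.12558908418769021 72.25640961337062
```

View pics/side5.png

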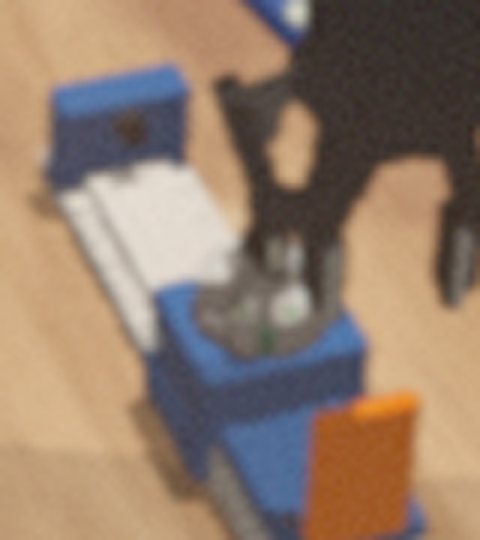

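View pics/top5.png

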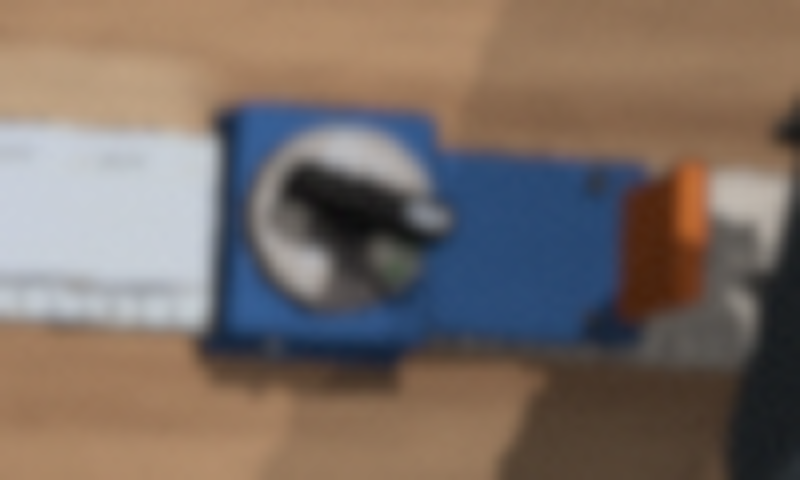

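The bar now lies at a turn of about 1.30 and its top reads about 5 mm higher than when locked (on the flat it would be 10), so with the torque stop it is parked. The carriage hasn't moved and the tab is at about (690,215). Next I push the tab from behind with shut fingers.

Run:
```python
from h import *
Q=quat(np.pi/2-np.pi)
P=lambda s,z:[*(K+s*ax),z]
r.move_to(P(-.137,.18),Q); r.set_gripper(0,40); st('behind')
r.move_linear(P(-.137,.083),vel=.15); st('down')
r.move_linear(P(-.117,.083),vel=.04); st('near')
r.move_linear(P(-.018,.083),vel=.05); st('pushed')
F0=0
for s in np.arange(-.015,.012,.002):
    r.move_linear(P(s,.083),vel=.02); f=np.dot(r.current_contact_force()[:2],ax); print('%.3f F%.1f'%(s,f),end=' ')
    if f<-8: break
st('\nstop')
```

```text
behind t26.32 p [ 0.5283 -0.2374  0.18  ] F [-0.5  0.3  0.1] Tz -0.02 op 0.004 ff 0.0
down t27.12 p [ 0.5287 -0.238   0.0838] F [ 0.4 -0.8  0.3] Tz -0.00 op 0.002 ff 0.0
near t27.77 p [ 0.5292 -0.2176  0.0831] F [-0.5 -0.   0.5] Tz -0.03 op 0.001 ff 0.0
pushed t29.90 p [ 0.5329 -0.1187  0.0831] F [ 2.8 -1.2  6.1] Tz -0.02 op 0.005 ff 0.5
-0.015 F-0.3 -0.013 F-0.5 -0.011 F-0.1 -0.009 F-0.3 -0.007 F0.4 -0.005 F-0.3 -0.003 F-1.0 -0.001 F-4.9 0.001 F-20.1 
stop t32.20 p [ 0.5333 -0.102   0.0831] F [ -2.2 -20.    4.3] Tz 0.01 op -0.002 ff 10.0
```

It stopped hard where expected. I'll back off and check.

Run:
```python
from h import *
P=lambda s,z:[*(K+s*ax),z]
r.move_linear(P(-.03,.083),vel=.05); r.move_linear(P(-.06,.25),vel=.2); r.move_linear(P(-.2,.25),vel=.3); r.sleep(.3); st()
d=shot('top','top6',(230,170,430,300),4)
T=np.linalg.inv(d['camera_from_world']);V,U=np.mgrid[:420,:560]
for f in('top2','top5','top6'):
    d=np.load('/tmp/%s.npz'%f); z=d['depth']; C=K+(.1145 if f=='top6' else 0)*ax
    Q=np.stack([(U-d['cx'])/d['fx']*z,(V-d['cy'])/d['fy']*z,z],-1)@T[:3,:3].T+T[:3,3]
    q=Q[(np.hypot(Q[...,0]-C[0],Q[...,1]-C[1])<.025)&(Q[...,2]>.112)&(Q[...,2]<.14)]
    v=np.linalg.svd(q[:,:2]-q[:,:2].mean(0),full_matrices=False)[2][0]
    print(f,q.mean(0).round(4),np.percentile(q[:,2],[50,75]).round(4),(np.degrees(np.arctan2(v[1],v[0]))+2.2)%180)
    px=d['pixels'].astype(int); t=Q[(px[...,0]>px[...,2]+90)&(Q[...,2]>.09)&(Q[...,2]<.11)&(abs(Q[...,0]-.53)<.04)]; print('tab',t.mean(0).round(4))
```

```text
t34.88 p [ 0.526  -0.2998  0.2501] F [-0.3 -0.8  0.7] Tz 0.02 op 0.003 ff 0.0
top2 [ 0.5342 -0.0998  0.1198] [0.1199 0.1215] 179.78811627654827
tab [ 0.5305 -0.1998  0.0984]
top5 [ 0.5326 -0.0999  0.1247] [0.1256 0.127 ] 74.16300810754204
tab [ 0.5383 -0.2006  0.0985]
top6 [0.5379 0.0115 0.1246] [0.1252 0.1268] 74.72267068702192
tab [ 0.5351 -0.0905  0.0984]
```

View pics/top6.png

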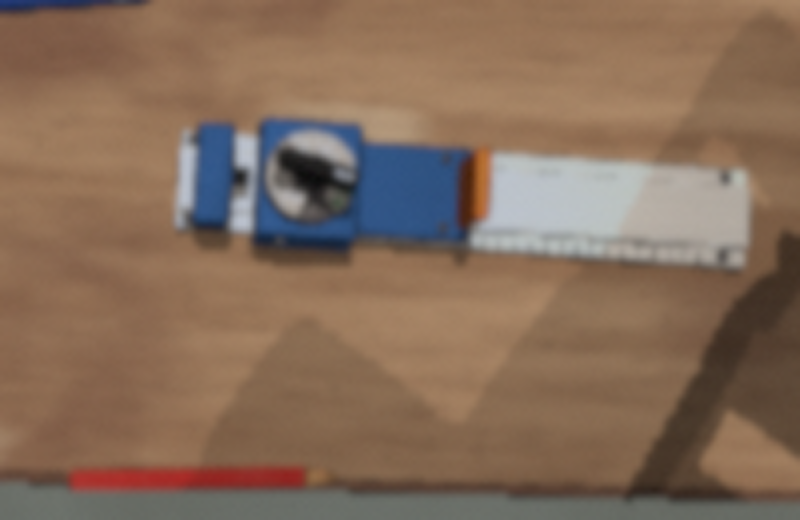

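Knob still parked (+5.5 mm, turn about 1.30). The image travel of 0.110–0.112 is near the 0.1085 limit, so I'll cross-check with the side view and a tab correlation.

Run:
```python
from h import *
from scipy.ndimage import center_of_mass
shot('side','side6')
V,U=np.mgrid[:420,:560]
def m(f,s):
    d=np.load('/tmp/%s.npz'%f); px=d['pixels'].astype(float); z=d['depth']; T=np.linalg.inv(d['camera_from_world'])
    Q=np.stack([(U-d['cx'])/d['fx']*z,(V-d['cy'])/d['fy']*z,z],-1)@T[:3,:3].T+T[:3,3]
    C=K+(s-.101)*ax
    g=(np.hypot(Q[...,0]-C[0],Q[...,1]-C[1])<.04)&(Q[...,2]>.03)
    w=np.where(g,np.clip(px[...,0]-px[...,2]-60,0,60),0)
    v,u=center_of_mass(w); return pt(d,u,v,.0675 if 'side' in f else .095)
for a,b in(('side2','side6'),('top2','top6')):
    A,B=m(a,0),m(b,.112); print(a,A.round(4),B.round(4),'travel',(B-A)[:2]@ax)
# carriage front edge & block front edge along the rail centre line (top view)
for f in('top2','top6'):
    d=dict(np.load('/tmp/%s.npz'%f)); im=d['pixels'].astype(np.float32); c=d['camera_from_world']
    for off in(-.02,.02):
        s=np.arange(-.09,.2,.0005); X=np.c_[K+s[:,None]*ax+off*np.array([ax[1],-ax[0]]),np.full(len(s),.06)]
        Y=X@c[:3,:3].T+c[:3,3]; u=(Y[:,0]/Y[:,2]*d['fx']+d['cx']).astype(np.float32); v=(Y[:,1]/Y[:,2]*d['fy']+d['cy']).astype(np.float32)
        L=cv2.remap(im,u[None],v[None],cv2.INTER_LINEAR)[0]; b=(L[:,2]-L[:,0])>45
        print(f,off,s[np.flatnonzero(np.diff(b.astype(int)))].round(4))
```

```text
side2 [ 0.5302 -0.2005  0.0675] [ 0.5345 -0.0912  0.0675] travel 0.10935609258419185
top2 [ 0.5306 -0.2007  0.095 ] [ 0.5359 -0.0908  0.095 ] travel 0.11007692572142111
top2 -0.02 [-0.0885 -0.0225  0.0185  0.032   0.159   0.179 ]
top2 0.02 [-0.085  -0.079  -0.0285  0.022   0.0315  0.159   0.179 ]
top6 -0.02 [0.018 0.088 0.129 0.141 0.159 0.179]
top6 0.02 [0.017  0.023  0.027  0.0835 0.132  0.141  0.1585 0.1795]
```

Measured travel is about 0.110, which is a thin margin. I'll push again gently, measure under load and retreat slowly.

```bash
cat > m.py <<'E'
from h import *
from scipy.ndimage import center_of_mass
V,U=np.mgrid[:420,:560]
def tab(f):
    out=[]
    for n in('top','side'):
        d=dict(np.load('/tmp/%s2.npz'%n)) if f is None else optics.get_image(n)
        px=d['pixels'].astype(float); z=d['depth']; T=np.linalg.inv(d['camera_from_world'])
        Q=np.stack([(U-d['cx'])/d['fx']*z,(V-d['cy'])/d['fy']*z,z],-1)@T[:3,:3].T+T[:3,3]
        C=K+((0 if f is None else .112)-.101)*ax
        g=(np.hypot(Q[...,0]-C[0],Q[...,1]-C[1])<.04)&(Q[...,2]>.088)&(Q[...,2]<.11)
        q=Q[g&(px[...,0]-px[...,2]>80)]; out.append(np.mean((q[:,:2]-K)@ax))
    return np.array(out)
E
python3 - <<'E'
from m import *
Q=quat(-np.pi/2); P=lambda s,z:[*(K+s*ax),z]
t0=tab(None); print(tab(1)-t0)
r.move_linear(P(-.06,.25),vel=.3); r.move_linear(P(-.03,.083),vel=.2); r.move_linear(P(-.012,.083),vel=.06)
f=lambda:np.dot(r.current_contact_force()[:2],ax)
for s in np.arange(-.010,.006,.001):
    r.move_linear(P(s,.083),vel=.015); F=f(); print('%.3f %.1f (%.4f)'%(s,F,np.dot(np.array(r.current_tool_pos())[:2]-K,ax)),end=' | ')
    if F<-12: break
print('\nloaded',tab(1)-t0)
for ds in(.002,.004): r.move_linear(P(s-ds,.083),vel=.01); print(f(),tab(1)-t0)
st()
E
```

```text
[0.11008221 0.10990874]
-0.010 -0.5 (-0.0100) | -0.009 0.5 (-0.0090) | -0.008 0.1 (-0.0080) | -0.007 -0.2 (-0.0070) | -0.006 0.7 (-0.0059) | -0.005 0.4 (-0.0050) | -0.004 -1.1 (-0.0040) | -0.003 -0.9 (-0.0030) | -0.002 -1.8 (-0.0019) | -0.001 -4.4 (-0.0013) | -0.000 -13.5 (-0.0012) | 
loaded [nan nan]
-0.9998038982168452 [nan nan]
0.6057353361280536 [nan nan]
 t40.93 p [ 0.5335 -0.1044  0.083 ] F [1.  0.8 5.5] Tz -0.01 op -0.001 ff 0.0
  return _methods._mean(a, axis=axis, dtype=dtype,
  ret = ret.dtype.type(ret / rcount)
```

Run:
```python
from m import *
P=lambda s,z:[*(K+s*ax),z]
r.move_linear(P(-.03,.083),vel=.04); r.move_linear(P(-.06,.25),vel=.2); r.move_linear(P(-.2,.25),vel=.3); r.sleep(.3)
t0=tab(None); print(tab(1)-t0,tab(1)-t0); st()
d=optics.get_image('top'); im=d['pixels'].astype(np.float32); c=d['camera_from_world']
for off in(-.02,.0,.02):
    s=np.arange(0,.2,.0005); X=np.c_[K+s[:,None]*ax+off*np.array([ax[1],-ax[0]]),np.full(len(s),.06)]
    Y=X@c[:3,:3].T+c[:3,3]; u=(Y[:,0]/Y[:,2]*d['fx']+d['cx']).astype(np.float32); v=(Y[:,1]/Y[:,2]*d['fy']+d['cy']).astype(np.float32)
    L=cv2.remap(im,u[None],v[None],cv2.INTER_LINEAR)[0]; b=(L[:,2]-L[:,0])>45
    print(off,s[np.flatnonzero(np.diff(b.astype(int)))].round(4))
```

```text
[0.10922162 0.10886176] [0.10921091 0.10928107]
 t43.85 p [ 0.5259 -0.3004  0.2501] F [ 0.8 -0.2 -0.4] Tz 0.05 op -0.001 ff 0.0
-0.02 [0.0175 0.0875 0.1275 0.1395 0.159  0.179 ]
0.0 [0.018  0.078  0.1575 0.179 ]
0.02 [0.0155 0.022  0.0265 0.083  0.1315 0.1395 0.1585 0.1795]
```

The steady +5 N Fz suggests that the tool rests on the carriage and drags it back as it retreats. I'll nudge it once more, higher up and lightly, and leave straight up.

Run:
```python
from m import *
P=lambda s,z:[*(K+s*ax),z]
r.move_linear(P(-.06,.23),vel=.3); r.move_linear(P(-.025,.097),vel=.2); r.move_linear(P(-.007,.097),vel=.06); st()
for s in np.arange(-.005,.003,.001):
    r.move_linear(P(s,.097),vel=.02); F=r.current_contact_force(); print('%.3f'%s,np.round(F,1),end='|')
    if np.dot(F[:2],ax)<-4: break
r.move_linear(P(s-.0007,.110),vel=.1); r.move_linear(P(s-.002,.16),vel=.15); st('up')
r.move_linear(P(-.15,.2),vel=.3)
t0=tab(None); print(tab(1)-t0,tab(1)-t0); st()
```

```text
t45.82 p [ 0.5334 -0.1074  0.0973] F [ 0.2 -0.1  0.1] Tz -0.05 op -0.000 ff 0.0
-0.005 [ 1.  -0.3 -0.1]|-0.004 [-0.4 -1.9 -0.4]|-0.003 [-0.  -1.1 -0.6]|-0.002 [ 0.2 -0.5 -1.2]|-0.001 [-1.2 -4.7 -0.8]|up t47.83 p [ 0.5332 -0.1036  0.1594] F [-0.4 -0.2  0.1] Tz 0.04 op -0.001 ff 0.0
[0.11463158 0.11441878] [0.11469625 0.11449443]
 t48.69 p [ 0.5277 -0.2495  0.1994] F [ 0.3 -0.   0.5] Tz 0.00 op 0.000 ff 0.0
```

Travel now reads 0.1145, which is hard against the stop.

```bash
python3 -c "
from h import *
print(r.hand_in())"
```

```text
the job is handed in; nothing more can be done
None
```

The job is handed in at about 49 s of 54 s: the knob is parked in the notch (turn about 1.30, height about 5.5 mm above locked, last checked before the final light nudge), the carriage measures 0.1145 m hard against the end stop, and the arm is clear and touched none of the loose items.

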